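# Hang the lift-off door of the specimen cabinet

### The job

Hang the lift-off door back on the small open-fronted specimen cabinet: take the door with the two hinge knuckles (the ears at its sides) by its handle out of its stand and lower it so that both knuckles drop onto the cabinet's two hinge pins together and are fully seated, then let go so that it hangs upright by itself. Leave the plain divider panel, which has no knuckles, in its own stand.

Things in the scene. Friction and masses are not known exactly. Their poses are not given: they have to be found in the camera images.
- door_handle (a point): Grip point of the door's black handle, a block 14 mm thick (x), 44 wide (y), from 30 mm below this point to 23 above. Door: grey metal panel 8 mm thick (x), 76 wide (y), its underside 147 mm below this point (z up), an ear (open knuckle) on each side, 132 over both; front and back alike. 180 g. It stands in a grey stand, 30 mm deep in a slot 10 mm wide: lift it straight out.
- knuckle_mid (a point): Point of the door, 54 mm below door_handle, same axes: middle of the line (along y) where the pins lie once both knuckles are seated. Each knuckle spans 36 to 66 mm from the middle along y, on either side. It is an inverted V, open downward, its mouth 28 mm wide in x and 18 mm below this point; it centres itself on its pin.
- hinge_mid (a point): Middle between the white cabinet's two hinge pins, 140 mm above the table. Axes: x to the back, y along the pins. Pins: fixed level steel rods 7 mm thick, from the side walls inward, 78 to 50 mm from the middle. Cabinet 172 mm wide, from 32 in front of this point to 122 behind; walls end 10 mm above it; open in front, and on top back to 50 mm behind the pins.
- divider_handle (a point): Grip point of the plain divider's handle: a like panel with a like handle but with no ears (76 mm over all) and lower, upright in an equal stand; its top is 16 mm above this point and 132 mm above the table. The two stands may change places. Not to be moved.

How it is judged (in metres and radians):
At the end, for the whole second after the job is handed in: Both of the door's knuckles are seated on the two pins: the middle of the knuckles lies within 6 mm of the pin line in height and fore and aft, and within 16 mm along it, the door is upright within 15 degrees, parallel to the pins within 8 degrees, and at rest (x of knuckle_mid in the frame of hinge_mid between -0.006 and 0.006 m and z of knuckle_mid in the frame of hinge_mid between -0.006 and 0.006 m and y of knuckle_mid in the frame of hinge_mid between -0.016 and 0.016 m and angle between door_handle's own z axis and vertical below 0.26 rad and angle between the y axis of door_handle and the y axis of hinge_mid, either way round below 0.15 rad and linear speed of door below 0.02 m/s); the robot touches nothing.
It fails at once if the plain divider panel is moved by more than 30 mm (distance of divider_handle from where it was at the start of the episode above 0.03 m).
It also fails if it takes over 42 s, if anything falls off the work surface, if the arm or the gripper's body presses on something with over 40 N, if the wrist force passes 120 N, or if a joint passes its speed limit or range.

### The arm

A 6-joint arm with a two-finger parallel gripper is mounted at the origin on a cart in front of the work surface, level with it; the furniture and walls round the work are solid. World frame = base frame: x ahead of the robot, y to its left, z up, the work surface at z = 0. Lengths are in mm, angles in rad, forces in N, time in s.
With the tool pointing down it reaches from about 300 to 775 mm from the base axis. Payload 14.6 kg.
Tool frame: the origin (TCP) lies midway between the tips of the shut fingers; the grasp point (between the pads) lies 19 mm behind it; z points along the fingers, y is the line along which they close (so a half turn about z gives the same grasp; the last joint's range is limited). The gripper opens to 94 mm and grips with 3 to 60 N. Pads are 16 mm wide; open, the fingers measure 119 mm over their backs; the gripper's body (75 mm by 177 mm) begins 78 mm behind the grasp point.
Start: joints at [1.128, 0.3, 1.521, -0, 1.321, -0.067], TCP at [201.856, 511.608, 174.946] pointing down, gripper open.
Joint ranges: [-3.03, 3.03], [-0.79, 2.21], [0.23, 2.52], [-1.04, 4.18], [0, 3.07], [-2.55, 2.55]. Speed limits (rad/s): [2.22, 2.22, 2.57, 3.14, 3.14, 3.14].

### API

Orientations are given as [roll, pitch, yaw] about the fixed x, y, z axes, in that order (R = Rz(yaw) Ry(pitch) Rx(roll)).
In Python, from rig import ctrl gives the robot as it stands.
- The arm moves only by the shell command python3 -m jog 'ROWS' [FORCE]. ROWS is JSON, a list of rows, each a list of 7 numbers: the gripper command: -1 is fully open, 1 is shut, values between are in proportion, then the shift along the tool's x, y, z in m, then the turn, a rotation vector about the tool's x, y, z in rad. In form: [[fingers, tx, ty, tz, ax, ay, az], ...]. A call has exactly 10 rows; each row is the pose to reach, as a shift and turn from the pose commanded when the call began, along the tool's axes at that moment; what a row does not reach only later rows make up. A row lasts 1/8 s, in which the tool goes at most 62.5 mm and 10.7 degrees, less where a joint would pass 70% of its speed; a pose out of reach is approached as far as the arm can. A call with a gripper value outside its range is refused whole. The fingers move at their own pace and stop on an object; FORCE is the grip in N (left out, the last holds). Time passes only in rows, so rows that repeat a pose let the fingers close, or fill a call up. It gives the time, the measured TCP pose, the force, the opening and the grip force at its end, in the units of the state.
- ctrl.get_state(): the state, without advancing time (a new reading comes with each control period).
- ctrl.get_image(name): name is "side" or "top"; returns the picture (480x640x3 uint8, red, green, blue); there is no depth.
- ctrl.camera_info(name): a dict with "fx", "fy", "cx", "cy" (pixels), "D" ([k1, k2, p1, p2, k3] as OpenCV has them; the pictures are not rectified), "R" (3x3) and "t" (3): a world point X has camera coordinates R X + t. Camera axes: x right, y down, z forward; pixel columns grow to the right and rows downward; lengths in mm; the calibration is good to about 2 mm. A picture is of the moment at which its call begins. camera_info takes no time and is no camera call.
- ctrl.sign_off(): hands the job in; it is judged then, once.
The state is a dict: "clock": time; "q": joint angles; "qvel": joint speeds; "joint_efforts": joint torques, N m; "eef_pos": TCP position; "orientation": TCP orientation; "wrist_force": force on the tool from outside, world axes, zero at the start; "wrist_torque": the same for the moment, N m; "width": finger opening in mm; "grip_force": force on a finger pad.
Only numpy, scipy, OpenCV 4.12 (cv2) and the standard library are available. Lean on these libraries where they do the work, as an engineer would, in place of code of your own. Each camera call takes 0.05 s, during which the arm holds its last target. There are 200 camera calls.

## Working session

There is one attempt and no reset: what is moved stays moved. The work goes in short steps, Python scripts to look and compute and a shell command to move; the robot and the scene stay as the last step left them, time stands still between calls to the robot, and variables do not carry over. Pictures are saved under pics/ and viewed, at most 10 in all, crops included, and the job is handed in when it is done.

```bash
mkdir -p pics; python3 - <<'E'
from rig import ctrl
import cv2
for n in("side","top"):
    cv2.imwrite(f"pics/{n}0.png",ctrl.get_image(n)[:,:,::-1]); print(n,ctrl.camera_info(n))
s=ctrl.get_state();print(s)
E
```

```text
side {'fx': 593.4644509417533, 'fy': 593.4644509417533, 'cx': 311.8502811947567, 'cy': 246.3131608509486, 'D': array([-0.05557569,  0.        ,  0.        ,  0.        ,  0.        ]), 'R': array([[ 0.61730037,  0.78670521,  0.0059304 ],
       [ 0.39625001, -0.3043939 , -0.86621607],
       [-0.67965152,  0.53706543, -0.49963441]]), 't': array([-479.41583329,   15.64493552, 1303.39083995])}
top {'fx': 622.8260399096989, 'fy': 622.8260399096989, 'cx': 316.84597209740326, 'cy': 243.5455010856424, 'D': array([-0.11000291,  0.        ,  0.        ,  0.        ,  0.        ]), 'R': array([[-0.00604057, -0.99997585,  0.00343547],
       [-0.99534678,  0.00568214, -0.09618995],
       [ 0.09616811, -0.00400052, -0.99535707]]), 't': array([ 225.21577947,  528.87453395, 1175.72540942])}
{'clock': 0.1, 'q': array([ 1.12841800e+00,  3.00385134e-01,  1.52152406e+00, -5.98832663e-06,
        1.32069276e+00, -6.65962230e-02]), 'qvel': array([ 0.00118021, -0.00093774, -0.00212546,  0.00030706, -0.00055437,
       -0.00135607]), 'joint_efforts': array([ 2.60922556e-03, -5.32640433e+01, -3.53287733e+01,  7.10062799e-02,
        2.35447695e-02, -5.40810038e-05]), 'eef_pos': array([201.73810535, 511.37898617, 174.45762084]), 'orientation': array([-3.14058520e+00, -6.13783978e-05,  2.76581200e+00]), 'wrist_force': array([1.13705108, 0.92255983, 0.71116183]), 'wrist_torque': array([-0.00539074, -0.01146928, -0.00354808]), 'grip_force': 0.0, 'width': 94.15980892847645}
```

View pics/side0.png

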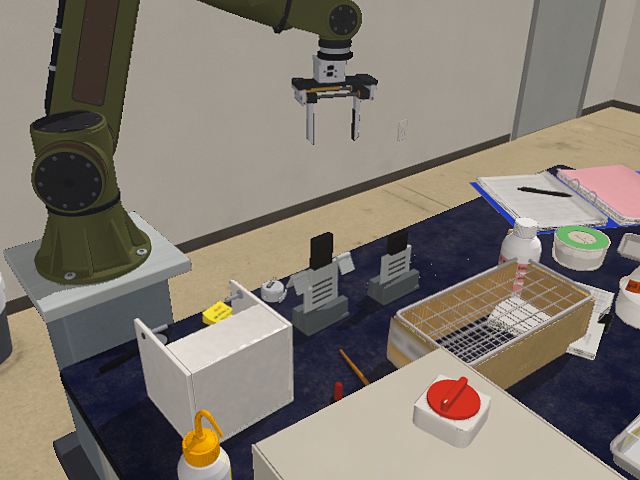

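View pics/top0.png

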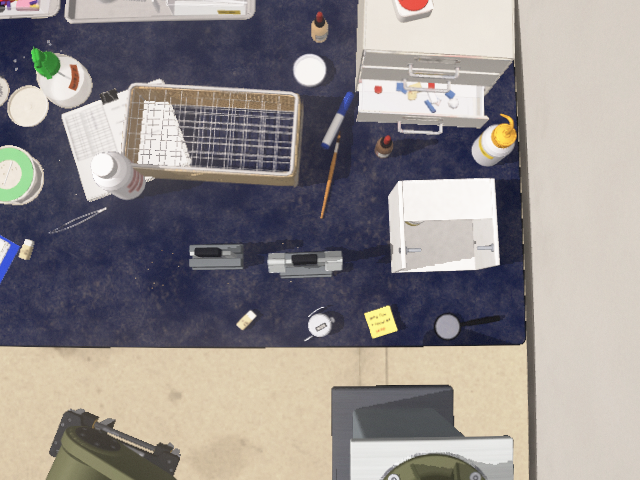

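The side view shows the cabinet (about 215,350), the eared door (320,275) and the divider (397,265). In the top view the door handle is at about (304,259) and the pins at (411,249) and (485,247). I'll enlarge both.

```bash
python3 - <<'E'
import cv2
a=cv2.imread("pics/top0.png")[165:285,255:515]; cv2.imwrite("pics/topc.png",cv2.resize(a,None,fx=3,fy=3,interpolation=cv2.INTER_CUBIC))
a=cv2.imread("pics/side0.png")[220:420,130:380]; cv2.imwrite("pics/sidec.png",cv2.resize(a,None,fx=3,fy=3,interpolation=cv2.INTER_CUBIC))
E
```

```text
(no output)
```

View pics/topc.png

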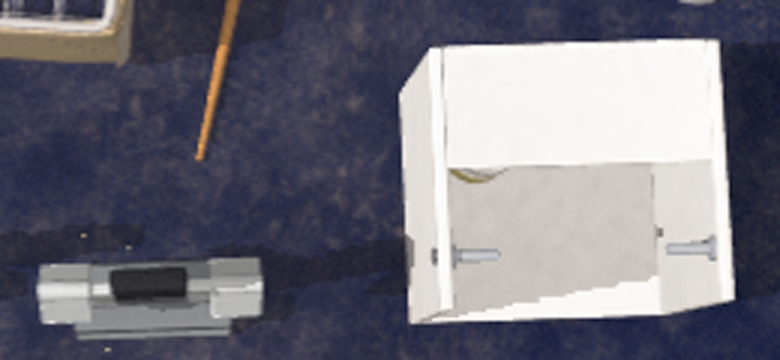

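View pics/sidec.png

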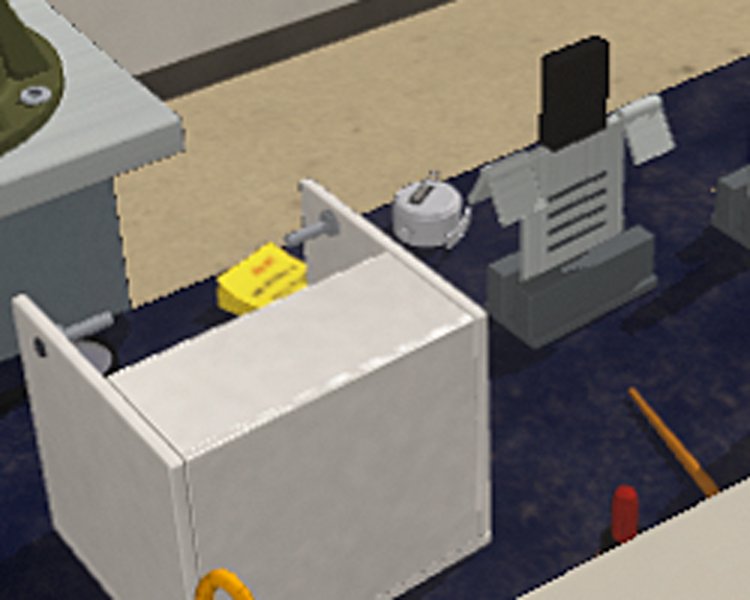

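```bash
cat > h.py <<'E'
import numpy as np,cv2
from rig import ctrl
from scipy.optimize import least_squares
I={n:ctrl.camera_info(n) for n in("side","top")}
def proj(n,P):
    c=I[n];K=np.array([[c['fx'],0,c['cx']],[0,c['fy'],c['cy']],[0,0,1]])
    return cv2.projectPoints(np.array(P,float).reshape(-1,1,3),cv2.Rodrigues(np.array(c['R']))[0],np.array(c['t']),K,np.array(c['D']))[0][:,0]
def fit(obs,x0,zfix=None):
    def w(p,L):
        c,s=np.cos(p[3]),np.sin(p[3]);z=p[2] if zfix is None else zfix
        return [p[0]+c*L[0]-s*L[1],p[1]+s*L[0]+c*L[1],z+L[2]]
    def r(p):
        return np.ravel([proj(n,[w(p,L)])[0]-uv for n,L,uv in obs])
    s=least_squares(r,x0,x_scale=[10,10,10,.1],loss='soft_l1'); return s.x,r(s.x).reshape(-1,2).round(1)
T=lambda u,v:((u+.5)/3-.5+255,(v+.5)/3-.5+165)
S=lambda u,v:((u+.5)/3-.5+130,(v+.5)/3-.5+220)
E
python3 - <<'E'
from h import *
np.set_printoptions(precision=3,suppress=True)
d=[("side",(7,-22,-30),S(550,152)),("side",(7,22,-30),S(606,132)),("side",(7,22,23),S(607,40)),
("top",(0,0,23),T(148,281)),("top",(0,66,-48),T(38,285)),("top",(0,-66,-48),T(264,279))]
print(*fit(d,[400,250,170,0]))
t=[("top",(0,50,0),T(499,254)),("top",(0,-50,0),T(667,249)),("top",(0,78,0),T(450,254)),("top",(0,-78,0),T(714,247))]
s=[("side",(0,50,0),S(288,240)),("side",(0,-50,0),S(112,318)),("side",(0,78,0),S(328,223))]
for o in(t,s,t+s):print(*fit(o,[400,0,140,0],140))
print(*fit(t+s,[400,0,140,0]))
E
```

```text
[491.783 242.178 151.774   0.031] [[ 0.6 -0.2]
 [ 1.  -2. ]
 [ 1.4  2.3]
 [ 1.4 -0.6]
 [ 1.9  2.3]
 [-0.   1.7]]
[509.345  -8.85  140.      0.021] [[-0.3 -0.2]
 [ 0.1 -0.1]
 [ 0.1  0.2]
 [ 0.1  0.1]]
[508.843  -9.071 140.      0.047] [[-0.8  0.4]
 [-0.   0.1]
 [ 0.9 -0.6]]
[509.135  -8.951 133.471   0.027] [[-0.2  0.1]
 [ 0.2 -0.2]
 [ 0.2  0.6]
 [ 0.1 -0. ]
 [-0.3  0.7]
 [-0.2 -0.1]
 [ 1.6 -0.1]]
[509.182  -8.954 140.212   0.027] [[-0.2  0. ]
 [ 0.2 -0.2]
 [ 0.2  0.5]
 [ 0.2 -0. ]
 [-0.3  0.6]
 [-0.2 -0.2]
 [ 1.6 -0.2]]
```

```bash
python3 - <<'E'
from h import *
np.set_printoptions(precision=3,suppress=True)
t=[("top",(15,-66,-72),T(264,260)),("top",(-15,-66,-72),T(263,319)),("top",(15,66,-72),T(38,264)),("top",(-15,66,-72),T(41,325)),("top",(0,22,23),T(110,281)),("top",(0,-22,23),T(187,279))]
s=[("side",(7,-22,-30),S(550,152)),("side",(7,22,-30),S(606,132)),("side",(7,22,23),S(608,44)),("side",(15,66,-72),S(675,151))]
for o in(t,s,t+s):print(*fit(o,[490,240,150,0]))
E
```

```text
[488.115 243.335 196.336   0.017] [[-0.3  1.3]
 [ 0.4 -1.4]
 [ 0.3  1.6]
 [-0.5 -1.7]
 [-0.7 -0. ]
 [ 0.9  0. ]]
[511.242 224.539 167.993   0.057] [[-0.1  0.1]
 [ 0.5 -2.3]
 [ 0.6 -0.1]
 [-1.9  4.9]]
[490.77  243.355 152.255   0.019] [[-1.4  1.8]
 [-0.6 -1.6]
 [ 2.   2.2]
 [ 1.3 -1.9]
 [ 0.3  0.3]
 [ 0.7  0.4]
 [ 0.6 -1. ]
 [ 1.3 -2.6]
 [ 1.3  0.4]
 [-1.3  4.6]]
```

```bash
cat >> h.py <<'E'
from scipy.spatial.transform import Rotation as Ro
def rel(x,y,z,yaw):
    s=ctrl.get_state();R=Ro.from_euler('xyz',s['orientation'])
    G=Ro.from_euler('xyz',[np.pi,0,yaw])
    print('rel mm',R.inv().apply(np.array([x,y,z])-s['eef_pos']).round(1),'rot',(R.inv()*G).as_rotvec().round(4),'t',s['clock'])
E
python3 -c "
from h import *
rel(490.5,243,240,1.590)"
python3 -m jog '[[-1,-0.03,-0.012,-0.04,0,0,0.12],[-1,-0.075,-0.03,-0.065,0,0,0.28],[-1,-0.125,-0.05,-0.065,0,0,0.44],[-1,-0.18,-0.07,-0.065,0,0,0.6],[-1,-0.23,-0.09,-0.065,0,0,0.76],[-1,-0.285,-0.11,-0.065,0,0,0.92],[-1,-0.33,-0.13,-0.065,0,0,1.06],[-1,-0.36,-0.14,-0.065,0,0,1.15],[-1,-0.367,-0.1435,-0.065,0,0,1.175],[-1,-0.367,-0.1435,-0.065,0,0,1.175]]'
python3 - <<'E'
from h import *
rel(490.5,243,137,1.590)
for n,b in(("top",(180,340,230,400)),("side",(200,400,230,430))):
    im=ctrl.get_image(n)[:,:,::-1]; r0,r1,c0,c1=b
    cv2.imwrite(f"pics/{n}1.png",cv2.resize(im[r0:r1,c0:c1],None,fx=3,fy=3))
E
```

```text
rel mm [-367.1 -143.7  -65.4] rot [-9.0000e-04  5.0000e-04  1.1758e+00] t 0.1
clock: 1.35
eef_pos: [490.2, 243.6, 239.7]
orientation: [-3.141, 0.0, 1.592]
wrist_force: [-0.3, 0.8, -0.3]
width: 93.7
grip_force: 0.0
rel mm [ -0.6   0.3 102.7] rot [-0.0006  0.0001  0.0017] t 1.35
```

View pics/side1.png

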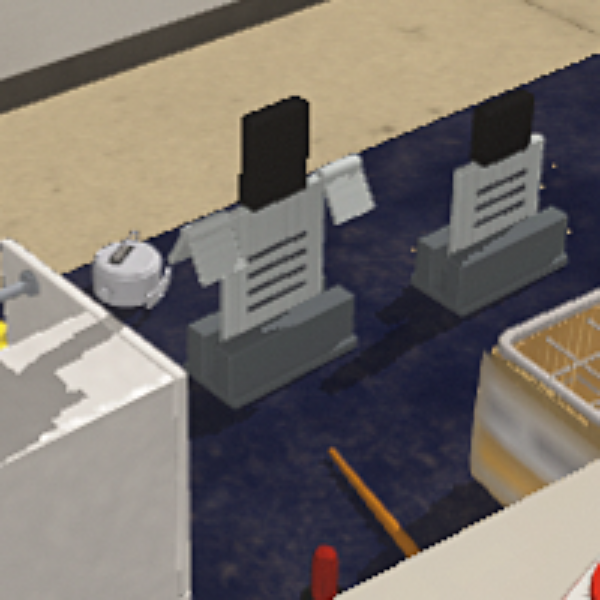

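The door handle's top is at about (275,100) in this crop, directly below the fingers, which are just above the crop. Its height comes out at about 180 mm, which agrees with the fit. I'll descend, grip and look.

```bash
python3 -m jog '[[-1,0,0,0.02,0,0,0],[-1,0,0,0.05,0,0,0],[-1,0,0,0.08,0,0,0],[-1,0,0,0.098,0,0,0],[-1,0,0,0.102,0,0,0],[-1,0,0,0.102,0,0,0],[1,0,0,0.102,0,0,0],[1,0,0,0.102,0,0,0],[1,0,0,0.102,0,0,0],[1,0,0,0.102,0,0,0]]' 30
python3 -m jog '[[1,0,0,0,0,0,0],[1,0,0,0,0,0,0],[1,0,0,0,0,0,0],[1,0,0,0,0,0,0],[1,0,0,-0.005,0,0,0],[1,0,0,-0.015,0,0,0],[1,0,0,-0.025,0,0,0],[1,0,0,-0.035,0,0,0],[1,0,0,-0.045,0,0,0],[1,0,0,-0.045,0,0,0]]' 40
python3 - <<'E'
from h import *
im=ctrl.get_image("side")[:,:,::-1]
cv2.imwrite("pics/side2.png",cv2.resize(im[130:330,230:480],None,fx=3,fy=3))
E
```

```text
clock: 2.7
eef_pos: [490.6, 243.4, 138.0]
orientation: [3.141, -0.0, 1.591]
wrist_force: [0.5, 0.2, 0.1]
width: 57.5
grip_force: 0.0
clock: 3.95
eef_pos: [490.9, 243.6, 183.8]
orientation: [3.14, -0.001, 1.591]
wrist_force: [0.2, 0.3, -0.9]
width: 13.5
grip_force: 40.0
```

View pics/side2.png

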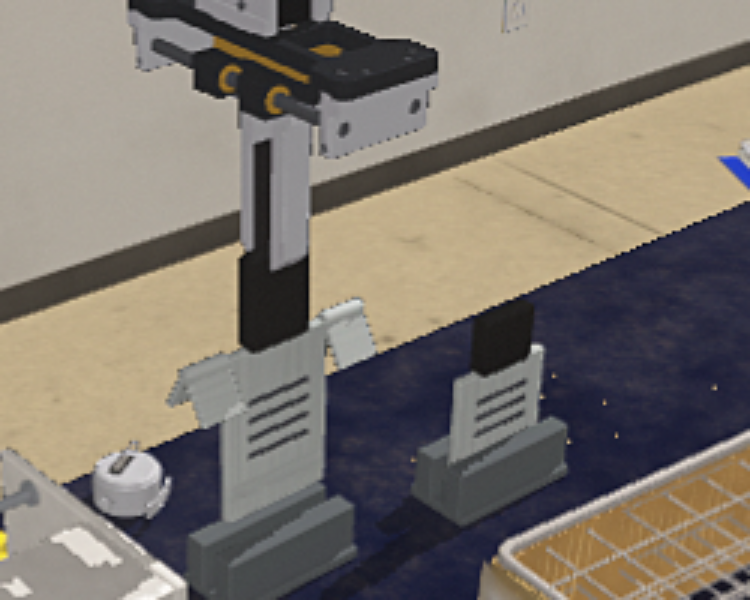

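```bash
python3 - <<'E'
from h import *
np.set_printoptions(precision=1,suppress=True)
U=lambda p:(p-np.array([230,130]))*3+1
print(U(proj("side",[[490.9,243.6,183.8],[498,243.6,183.8],[508,251.6,183.8],[508,235.6,183.8]])))
for hz in(190,195,200,205,210): print(hz,U(proj("side",[[498,221.6,hz-30],[498,265.6,hz-30],[498,265.6,hz+23],[495,205.6,hz-147+0],[495,281,hz-147],[506,309.6,hz-72]])))
E
```

```text
[[275.4 309. ]
 [283.3 313.8]
 [305.6 316.4]
 [283.5 324.9]]
190 [[252.4 362.2]
 [312.2 338.7]
 [314.5 256.8]
 [226.6 538.6]
 [323.6 494.4]
 [375.4 382.8]]
195 [[252.4 354.6]
 [312.4 331.2]
 [314.7 248.9]
 [226.6 531.7]
 [323.8 487.7]
 [375.7 375.6]]
200 [[252.5 346.9]
 [312.6 323.6]
 [314.9 240.9]
 [226.6 524.8]
 [324.  481. ]
 [376.1 368.4]]
205 [[252.6 339.1]
 [312.8 316. ]
 [315.2 232.9]
 [226.6 517.9]
 [324.3 474.2]
 [376.4 361.2]]
210 [[252.6 331.3]
 [313.1 308.3]
 [315.4 224.8]
 [226.6 511. ]
 [324.5 467.4]
 [376.8 353.9]]
```

```bash
python3 -m jog '[[1,0,0,-0.02,0,0,0],[1,0,0,-0.055,0,0,0],[1,0,0,-0.09,0,0,0],[1,-0.02,0.001,-0.115,0,0,0],[1,-0.06,0.003,-0.12,0,0,0],[1,-0.1,0.005,-0.12,0,0,0],[1,-0.14,0.007,-0.12,0,0,0],[1,-0.18,0.009,-0.12,0,0,0],[1,-0.22,0.011,-0.12,0,0,0],[1,-0.24,0.0125,-0.12,0,0,0]]'
python3 -m jog '[[1,-0.01,0.0005,0,0,0,-0.005],[1,-0.013,0.0007,0,0,0,-0.005],[1,-0.013,0.0007,0,0,0,-0.005],[1,-0.013,0.0007,0,0,0,-0.005],[1,-0.013,0.0007,0,0,0,-0.005],[1,-0.013,0.0007,0.02,0,0,-0.005],[1,-0.013,0.0007,0.04,0,0,-0.005],[1,-0.013,0.0007,0.06,0,0,-0.005],[1,-0.013,0.0007,0.07,0,0,-0.005],[1,-0.013,0.0007,0.07,0,0,-0.005]]'
python3 - <<'E'
from h import *
rel(509.2,-9,175,1.596)
a=ctrl.get_image("side")[:,:,::-1][190:390,110:360]
b=ctrl.get_image("top")[:,:,::-1][150:300,370:520]
cv2.imwrite("pics/side3.png",cv2.resize(a,None,fx=3,fy=3));cv2.imwrite("pics/top3.png",cv2.resize(b,None,fx=4,fy=4))
E
```

```text
clock: 5.25
eef_pos: [507.7, 2.0, 302.5]
orientation: [-3.141, 0.0, 1.589]
wrist_force: [-0.7, 0.3, -2.3]
width: 13.8
grip_force: 40.0
clock: 6.5
eef_pos: [508.7, -9.1, 232.8]
orientation: [-3.141, -0.0, 1.596]
wrist_force: [0.4, -0.6, -1.4]
width: 13.5
grip_force: 40.0
rel mm [ 0.1  0.5 57.8] rot [-0.0007 -0.0001 -0.    ] t 6.5
```

View pics/side3.png

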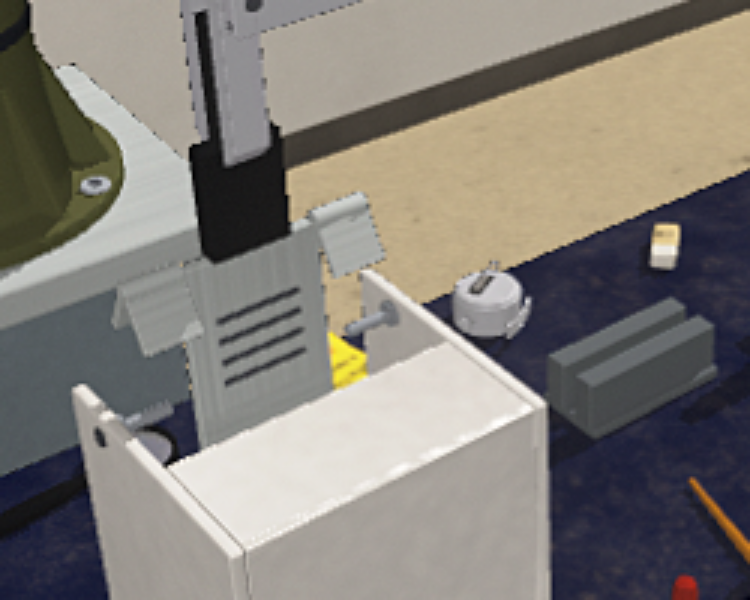

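The door is between the cabinet walls, with the ears (about 160,305 and 345,235) above the pin tips (170,410 and 345,328). The divider stand was not disturbed. I'll lower slowly, watching the force.

```bash
python3 -m jog '[[1,0,0.0005,0.01,0,0,0],[1,0,0.0005,0.025,0,0,0],[1,0,0.0005,0.04,0,0,0],[1,0,0.0005,0.044,0,0,0],[1,0,0.0005,0.046,0,0,0],[1,0,0.0005,0.048,0,0,0],[1,0,0.0005,0.05,0,0,0],[1,0,0.0005,0.05,0,0,0],[1,0,0.0005,0.05,0,0,0],[1,0,0.0005,0.05,0,0,0]]' 25
python3 -m jog '[[1,0,0,0.001,0,0,0],[1,0,0,0.002,0,0,0],[1,0,0,0.003,0,0,0],[1,0,0,0.004,0,0,0],[1,0,0,0.004,0,0,0],[1,0,0,0.005,0,0,0],[1,0,0,0.005,0,0,0],[1,0,0,0.005,0,0,0],[1,0,0,0.005,0,0,0],[1,0,0,0.005,0,0,0]]' 20
python3 - <<'E'
from h import *
a=ctrl.get_image("side")[:,:,::-1][190:390,110:360]
cv2.imwrite("pics/side4.png",cv2.resize(a,None,fx=3,fy=3))
E
```

```text
clock: 7.85
eef_pos: [509.4, -9.3, 183.0]
orientation: [3.141, 0.0, 1.596]
wrist_force: [-0.4, -0.3, -1.1]
width: 13.6
grip_force: 25.0
clock: 9.1
eef_pos: [509.3, -9.3, 178.0]
orientation: [3.142, 0.0, 1.596]
wrist_force: [-0.1, -0.1, -2.4]
width: 14.1
grip_force: 20.0
```

View pics/side4.png

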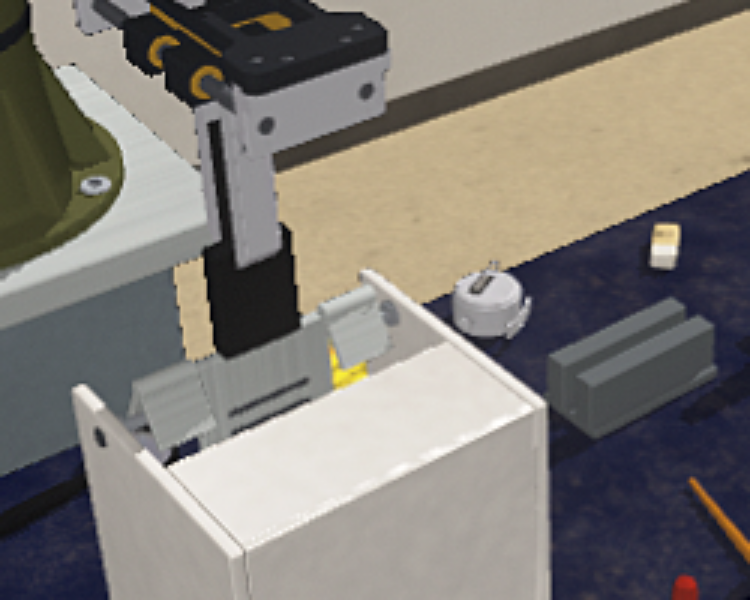

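Both ears now cover their pins (left flap at 175,420, right flap at 360,340), and there is no contact yet. I'll keep lowering.

```bash
python3 -m jog '[[1,0,0,0.001,0,0,0],[1,0,0,0.002,0,0,0],[1,0,0,0.003,0,0,0],[1,0,0,0.003,0,0,0],[1,0,0,0.004,0,0,0],[1,0,0,0.004,0,0,0],[1,0,0,0.005,0,0,0],[1,0,0,0.005,0,0,0],[1,0,0,0.005,0,0,0],[1,0,0,0.005,0,0,0]]' 12
python3 -m jog '[[1,0,0,0.001,0,0,0],[1,0,0,0.001,0,0,0],[1,0,0,0.002,0,0,0],[1,0,0,0.002,0,0,0],[1,0,0,0.003,0,0,0],[1,0,0,0.003,0,0,0],[1,0,0,0.004,0,0,0],[1,0,0,0.004,0,0,0],[1,0,0,0.004,0,0,0],[1,0,0,0.004,0,0,0]]' 12
```

```text
clock: 10.4
eef_pos: [509.3, -9.2, 173.0]
orientation: [3.142, -0.0, 1.596]
wrist_force: [-0.6, -0.8, -2.3]
width: 14.1
grip_force: 12.0
clock: 11.65
eef_pos: [510.3, -9.4, 170.4]
orientation: [3.138, 0.0, 1.596]
wrist_force: [-0.6, -0.8, 11.2]
width: 13.5
grip_force: 12.1
```

Contact came about where seating was expected, at 11 N. I'll ease the grip, open, rise and look.

```bash
python3 -m jog '[[1,0,0,-0.001,0,0,0],[1,0,0,-0.001,0,0,0],[0.6,0,0,-0.001,0,0,0],[0.5,0,0,-0.001,0,0,0],[0.3,0,0,-0.001,0,0,0],[-0.1,0,0,-0.001,0,0,0],[-0.5,0,0,-0.001,0,0,0],[-0.5,0,0,-0.001,0,0,0],[-0.5,0,0,-0.001,0,0,0],[-0.5,0,0,-0.001,0,0,0]]' 3
python3 -m jog '[[-0.5,0,0,-0.01,0,0,0],[-0.5,0,0,-0.03,0,0,0],[-0.5,0,0,-0.06,0,0,0],[-0.5,0,0,-0.1,0,0,0],[-0.5,0,0,-0.13,0,0,0],[-0.5,0.03,0,-0.15,0,0,0],[-0.5,0.08,0,-0.15,0,0,0],[-0.5,0.13,0,-0.15,0,0,0],[-0.5,0.16,0,-0.15,0,0,0],[-0.5,0.16,0,-0.15,0,0,0]]'
python3 - <<'E'
from h import *
a=ctrl.get_image("side")[:,:,::-1][240:390,110:310]
b=ctrl.get_image("top")[:,:,::-1][170:290,380:510]
a=cv2.resize(a,None,fx=2,fy=2.5*0.8);b=cv2.resize(b,None,fx=3,fy=3)
c=np.zeros((360,790,3),np.uint8);c[:300,:400]=a;c[:,400:]=b
cv2.imwrite("pics/end.png",c)
E
```

```text
clock: 12.9
eef_pos: [509.3, -9.2, 169.9]
orientation: [-3.142, -0.0, 1.596]
wrist_force: [0.3, 0.4, -0.3]
width: 70.4
grip_force: 0.0
clock: 14.15
eef_pos: [505.0, 152.1, 320.4]
orientation: [3.141, -0.0, 1.598]
wrist_force: [0.0, -0.4, -0.7]
width: 70.5
grip_force: 0.0
```

View pics/end.png

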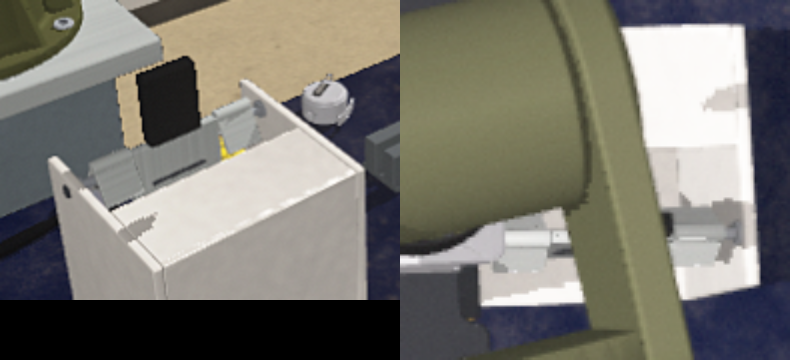

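```bash
python3 - <<'E'
from h import *
np.set_printoptions(precision=1,suppress=True)
L=np.array([(7,-22,-30),(7,22,-30),(7,22,23),(-7,-22,23),(14,66,-72),(14,36,-72)],float)
for dz in(0,5,10):
    P=Ro.from_euler('z',.025).apply(L)+[509.2,-9,194+dz]
    print(dz,((proj("side",P)-[110,240])*2).tolist().__repr__()[:0],(proj("side",P)-[110,240])*2)
E
```

```text
0  [[149.1 134.2]
 [201.6 112.3]
 [195.8  51.6]
 [131.7  64.1]
 [259.7 140.6]
 [226.7 155.2]]
5  [[148.4 128.6]
 [201.1 106.8]
 [195.2  45.6]
 [130.9  58.1]
 [259.3 135.3]
 [226.3 149.9]]
10  [[147.7 122.9]
 [200.6 101.1]
 [194.6  39.7]
 [130.1  52.1]
 [259.  130. ]
 [225.8 144.6]]
```

In the final picture both flap corners, at about (258,140) and (228,155), match the seated prediction to within a pixel. The door hangs upright and the arm is clear.

```bash
python3 -c "
from rig import ctrl
print(ctrl.sign_off())"
```

```text
the job is handed in; nothing more can be done
None
```

I hung the door on both hinge pins, let go with the arm clear, and handed the job in at about 14 s. In the last picture it hangs upright and both knuckles look seated; the sign-off gave no verdict, and I never touched the divider.

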